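# Walnut into the stoneware jar with spring tongs

## Robot

A 6-joint arm with a two-finger parallel gripper is mounted at the origin on the work surface. World frame = base frame: x ahead of the robot, y to its left, z up, the work surface at z = 0. Lengths are in m, angles in rad, forces in N, time in s.
With the tool pointing down it reaches from about 0.275 to 0.85 m from the base axis. Payload 5.2 kg.
Tool frame: the origin (TCP) lies on the centre line of the jaws, within the pads' length; the fingertips stand 25 mm ahead of it and the grasp point (between the pads) lies 6 mm ahead of it; z points along the fingers, x is the direction in which the jaws open and shut, and the axes are right-handed (so a half turn about z gives the same grasp; the last joint's range is limited). The gripper opens to 85 mm and grips with 20 to 120 N. Pads are 22 mm wide; open, the fingers measure 114 mm over their backs; the gripper's body (76 mm by 85 mm) begins 54 mm behind the grasp point. The pads swing forward as they close: fully open they stand 13 mm farther back than shut.
Start: joints at [-1.411, 0.259, 1.535, -0, 1.348, -0.203], TCP at [0.195, -0.514, 0.256] pointing down, gripper open.
Joint ranges: [-3.14, 3.14], [-0.91, 2.08], [0.19, 2.58], [-1.22, 4.36], [0.22, 2.71], [-3.12, 3.12]. Speed limits (rad/s): [2.57, 2.57, 3.14, 3.14, 3.14, 3.14].

## Interface

Orientations are given as a rotation vector (axis times angle).
In Python, from cell import state, capture, camera_info, job_done, trace, spot_point gives the robot as it stands. The module is installed in compiled form; this text tells all that it offers.
- The arm moves only by the tool apply_moves, never from a script. Its argument "rows" is a list that holds one entry, the list of rows, each a list of 5 numbers: the shift along the world's x, y, z in mm, then the turn about the world's z in rad, then the finger opening in mm, from 0 to 85.4. A call has 1 to 10 rows; each row is the pose to reach, as a shift and turn from the pose commanded when the call began; what a row does not reach only later rows make up. A row lasts 1/12 s, in which the tool goes at most 41.7 mm and 7.16 degrees, less where a joint would pass 70% of its speed; a pose out of reach is approached as far as the arm can. A call with a gripper value outside its range is refused whole. The fingers move at their own pace and stop on an object; the grip force is fixed at half the most. Time passes only in rows, so rows that repeat a pose let the fingers close. It gives the time, the measured TCP pose, the force and the opening at its end, in the units of the state.
- state(): the state, without advancing time (a new reading comes with each control period).
- capture(name): name is "scene" or "top" or "wrist"; returns (picture, depth): 420x560x3 uint8, red, green, blue; 420x560 float32, m along the optical axis (not along the pixel's ray), 0 where there is no reading.
- camera_info(name): a dict with "camera_matrix" (3x3 intrinsics, pixels), "T" (4x4, takes a point from camera to world coordinates). Camera axes: x right, y down, z forward; pixel columns grow to the right and rows downward; lengths in m; the calibration is good to about 2 mm. A picture is of the moment at which its call begins: read the wrist's pose just before it. camera_info takes no time and is no camera call; for the wrist camera it gives the pose at the moment of the call.
- job_done(): hands the job in, once; it reports no verdict.
Trained networks look in the newest picture that a camera, given by its name, has taken for a name from the list of things; names that differ only in an ending like _2 or _b are one class to them, and where a whole thing is asked for, a point or a joint stands for the part that bears it (a point fixed in the world has none). Each returns a list of dicts, best first, with "confidence" (0 to 1); they miss things now and then, are a little off and sometimes report something else, mostly with a low value. They report only what shows in the picture. A call takes as long as a camera call. They do not tell look-alikes from the thing itself.
- trace(camera, thing): "pixels" (420x560 bool, what is visible of it).
- spot_point(camera, thing): "point" ([x, y, z] in m, in world coordinates, good to about 4 mm: a listed point, or the origin of a listed thing).
The state is a dict: "time_s": time; "joints": joint angles; "joint_velocities": joint speeds; "tau": joint torques, N m; "eef_pos": TCP position; "eef_rot": TCP orientation; "force": force on the tool from outside, world axes, zero at the start; "torque": the same for the moment, N m; "grip_width": finger opening in m.
Only numpy, scipy, OpenCV 4.12 (cv2) and the standard library are available. Lean on these libraries where they do the work, as an engineer would, in place of code of your own. Each camera call takes 0.05 s, during which the arm holds its last target. There are 200 camera calls.

## Task

Take the spring tongs from their leaning rest under the mug rail and use them, not the gripper's own fingers, to lift the walnut out of the shallow dish and drop it through the neck of the stoneware jar. Then put the tongs back in their rest, leaning as they were, and let go. Keep the jar standing about where it is and do not push or knock the milk jug or the egg timer.

Things in the scene. Friction and masses are not known exactly. Their poses are not given: they have to be found in the camera images.
- tongs_grip (a point): Where to hold the loose steel spring tongs (80 g): midway between their two straight, parallel flat arms, when open. z along the arms, tips to top; y across the arms (squeeze direction); x along their 16 mm width. Arms reach 120 mm below this point (tips) and 20 mm above; a 13 mm bridge joins them 6 to 20 mm above. Open: 58 mm wide outside, arms 4 mm thick. Frame fixed to the +y arm.
- tongs_arm (a joint): Squeeze q of the tongs, m: 0 open, 0.026 shut. The arms stay parallel; the -y arm slides to the +y arm, so the midplane is at y = +q/2. Outer width 58 mm - q, gap at the tips 44 mm - q. The inner spring opens them with 6 N at q = 0, plus 0.25 N per mm: a squeeze of 3 to 5 mm holds the tongs themselves, 15 to 19 mm grips the walnut.
- tongs_home (a point): Where tongs_grip is with the tongs in their rest, 125 mm above the table; does not move during the work. Frame upright: x level, from the robot's side outwards; y along the rail. At rest the tongs lean 30 degrees, top towards the robot: their z = (-sin 30, 0, cos 30) in this frame, their y = y. A tool pointing straight down here would meet the rail: come along the lean.
- rest: Wooden tongs rest, fixed; origin on the table under tongs_home, same axes. A sloping 86 mm wide back plate touches the tongs' rear (x = -8 mm in their frame) up to 34 mm below the grip point; a ledge carries the tips; side cheeks 76 mm apart inside reach up to 52 mm below the grip point. Open above and in front. Base board 12 mm thick, x -60 to 110, y +-210 mm.
- rail (a point): Middle of the steel mug rail fixed to the rest: 12 mm bar along y, 240 mm above tongs_home and 20 mm further out (+x), on two 16 mm posts at y = +-195 mm down to the base board. Same axes as tongs_home. Two white enamel mugs, 76 mm wide and 78 mm long, hang by their handles, fixed, centred at x = +10, y = +-125 mm from here, 47 to 123 mm below the bar.
- tongs_tip (a point): Point between the tips of the tongs, 10 mm above their lower ends and 110 mm below tongs_grip, same axes; midway between the tips when open (at y = +q/2 from it when squeezed by q). The tips' inner faces are 16 mm wide and 22 mm tall.
- walnut_center (a point): Centre of the walnut, loose, 14 g: nearly round, 29 mm across and 32 mm tall, standing on a small flat 16 mm below this point, with a thin dark seam. It starts in the shallow white dish, up to 15 mm from the dish's middle.
- dish: Shallow round white dish, fixed: 120 mm wide at the foot, 140 mm at the rim, 14 mm high; wall 4 mm, flat inner floor 5 mm above the table. Origin at the centre of its underside, z up.
- jar_mouth (a point): Centre of the mouth of the tall unglazed stoneware jar, at the rim, 130 mm above the table; z along the jar's axis (up). The mouth is 48 mm wide inside (56 mm outside), the neck widens below 32 mm into a body 96 mm wide; inner floor 124 mm below this point. Loose, 0.6 kg, empty.
- milk_jug: White ceramic milk jug, bystander: 92 mm wide, 110 mm high, handle on its +x side out to 71 mm. Origin at the centre of its underside.
- egg_timer: Round aluminium egg timer, bystander: 62 mm wide, 64 mm high. Origin at the centre of its underside.
Things that resemble listed ones, but are neither listed nor needed, are in the scene too. Leave any green look-alike of the part that bears jar_mouth alone. There is more than one size of the part that bears tongs_grip; the job needs the smaller.

How it is judged:
On the way, in this order (a step that is already met when the one before it is completed fails the run):
1. the tongs are taken out of the rest (distance between tongs_grip and tongs_home above 0.06 m), for 0.1 s.
2. the walnut is held up between the tips of the tongs (distance between walnut_center and tongs_tip below 0.032 m and height (world z) of walnut_center above 0.06 m and value of joint tongs_arm above 0.009 m), for 0.2 s.
3. the walnut is inside the jar (z of walnut_center in the frame of jar_mouth below -0.06 m and horizontal distance between walnut_center and jar_mouth below 0.042 m), for 0.2 s.
At the end, for the whole second after the job is handed in: Walnut inside the jar, its centre over 60 mm below the mouth; jar upright, within 50 mm of its start; tongs lying open in their rest, grip point within 25 mm of home, y axis within 0.25 rad of the rail, leaning 0.37 to 0.72 rad; nothing held (all of step 3 and angle between jar_mouth's own z axis and vertical below 0.1 rad and distance of jar_mouth from where it was at the start of the episode below 0.05 m and distance between tongs_grip and tongs_home below 0.025 m and angle between the y axis of tongs_grip and the y axis of tongs_home, either way round below 0.25 rad and angle between tongs_grip's own z axis and vertical between 0.37 and 0.72 rad and value of joint tongs_arm below 0.003 m and velocity of joint tongs_arm below 0.02 m/s); the robot touches nothing.
It fails at once if the gripper's fingers touch the walnut (contact force between the fingers and walnut above 0.5 N).
It fails at once if the milk jug is displaced by more than 30 mm (distance of milk_jug from where it was at the start of the episode above 0.03 m).
It fails at once if the egg timer is displaced by more than 30 mm (distance of egg_timer from where it was at the start of the episode above 0.03 m).
It fails at once if the jar is tipped by more than 0.4 rad (angle between jar_mouth's own z axis and vertical above 0.4 rad).
It also fails if it takes over 51 s, if anything falls off the work surface, if the arm or the gripper's body presses on something with over 40 N, if the wrist force passes 120 N, or if a joint passes its speed limit or range.

## Working session

There is one attempt and no reset: what is moved stays moved. The work goes in short steps, Python scripts to look and compute and a tool call to move; the robot and the scene stay as the last step left them, time stands still between calls to the robot, and variables do not carry over. Pictures are saved under pics/ and viewed, about 8 in all and at most 12, crops included, and the job is handed in when it is done.

Besides the shell and the picture viewer there is one more tool, called by a JSON object that holds its "fn" and its "kwargs". apply_moves: Moves the arm, as the interface text tells. Its arguments: {"type":"object","properties":{"rows":{"type":"array"}},"required":["rows"]}

```bash
mkdir -p pics; cat > h.py <<'E'
import numpy as np, cv2
from cell import *
def save(n,img,crop=None,s=1):
    if crop: img=img[crop[1]:crop[3],crop[0]:crop[2]]
    cv2.imwrite('pics/'+n+'.png',cv2.resize(img[...,::-1],None,fx=s,fy=s,interpolation=cv2.INTER_CUBIC))
def world(cam,u,v,d,info=None):
    c=info or camera_info(cam);K=np.array(c['camera_matrix']);T=np.array(c['T'])
    u,v,d=map(np.asarray,(u,v,d))
    p=np.stack([(u-K[0,2])/K[0,0]*d,(v-K[1,2])/K[1,1]*d,d],-1)
    return p@T[:3,:3].T+T[:3,3]
E
python3 - <<'E'
from h import *
np.set_printoptions(precision=4,suppress=True)
print(state())
for n in('scene','top'):
    im,d=capture(n);save(n+'0',im,s=1.4);np.save('pics/'+n,d)
    print(n,camera_info(n))
    for t in('tongs_grip','tongs_home','rail','walnut_center','jar_mouth','milk_jug','egg_timer','dish','rest'):
        print(t,[(np.round(r['point'],3).tolist(),round(r['confidence'],2)) for r in spot_point(n,t)])
E
```

```text
{'time_s': 0.0, 'joints': array([-1.4108,  0.2593,  1.5361, -0.    ,  1.348 , -0.2028]), 'joint_velocities': array([ 0.0008, -0.0004, -0.0009, -0.0012, -0.0003,  0.0007]), 'tau': array([ -0.0021, -44.6043, -29.0571,  -0.0006,   0.0118,  -0.    ]), 'eef_pos': array([ 0.1951, -0.5137,  0.2555]), 'eef_rot': array([-2.5847,  1.7835,  0.002 ]), 'force': array([-0.0934,  0.2939, -0.1855]), 'torque': array([ 0.0052,  0.0589, -0.0398]), 'grip_width': 0.08559822271553534}
scene {'camera_matrix': array([[449.6031,   0.    , 279.5254],
       [  0.    , 449.6031, 205.9119],
       [  0.    ,   0.    ,   1.    ]]), 'T': array([[-0.8529,  0.3506, -0.3868,  0.9657],
       [ 0.5221,  0.5702, -0.6343,  0.7204],
       [-0.0018, -0.743 , -0.6693,  1.0071],
       [ 0.    ,  0.    ,  0.    ,  1.    ]])}
tongs_grip [([0.399, 0.262, 0.01], 0.6), ([0.621, 0.26, 0.123], 0.59)]
tongs_home [([0.625, 0.255, 0.119], 0.87)]
rail [([0.635, 0.266, 0.366], 0.82)]
walnut_center []
jar_mouth [([0.309, -0.274, 0.128], 0.96), ([0.465, -0.296, 0.129], 0.8), ([0.533, -0.108, 0.001], 0.56)]
milk_jug [([0.69, -0.325, 0.
[... 219 characters left out ...]
, 208.0363],
       [  0.    ,   0.    ,   1.    ]]), 'T': array([[-0.01  , -0.9991,  0.0407,  0.4602],
       [-0.9999,  0.0099, -0.0038, -0.0301],
       [ 0.0034, -0.0407, -0.9992,  1.4199],
       [ 0.    ,  0.    ,  0.    ,  1.    ]])}
tongs_grip [([0.395, 0.263, 0.01], 0.81), ([0.624, 0.254, 0.123], 0.68)]
tongs_home [([0.624, 0.256, 0.127], 0.81)]
rail [([0.644, 0.263, 0.364], 0.92)]
walnut_center [([0.535, -0.097, 0.023], 0.43)]
jar_mouth [([0.47, -0.297, 0.13], 0.9), ([0.306, -0.275, 0.13], 0.76)]
milk_jug [([0.688, -0.325, 0.002], 0.62)]
egg_timer [([0.697, -0.087, 0.002], 0.96)]
dish [([0.535, -0.106, 0.0], 0.91), ([0.533, -0.096, 0.025], 0.63)]
rest [([0.626, 0.256, -0.0], 0.62)]
```

View pics/scene0.png

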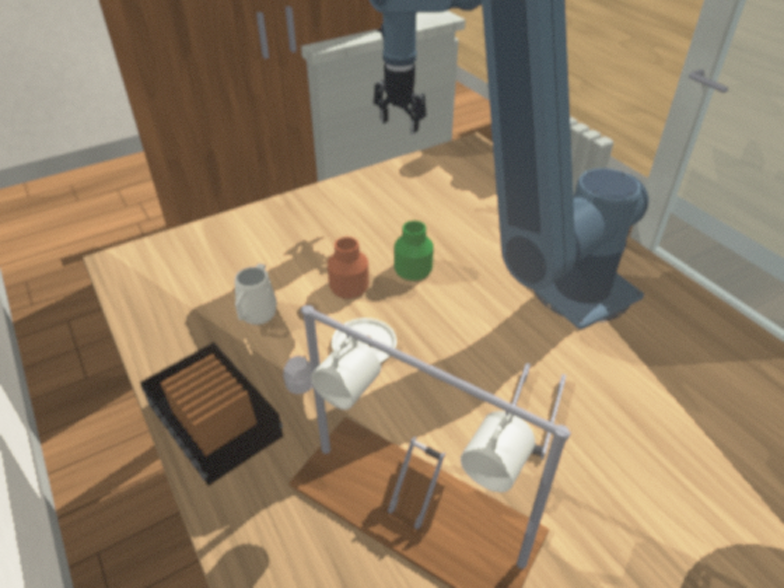

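View pics/top0.png

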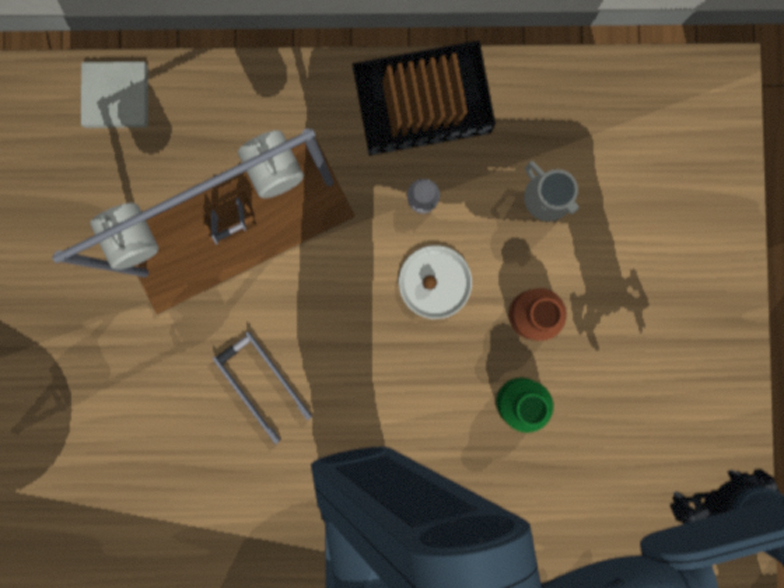

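```bash
python3 - <<'E'
from h import *
np.set_printoptions(precision=4,suppress=True)
v,u=np.mgrid[0:420,0:560]
P=np.concatenate([world(n,u[d>0],v[d>0],d[d>0]) for n in('scene',) for d in[np.load('pics/scene.npy')]])
from scipy.spatial.transform import Rotation as R
s=state();e=s['eef_pos'];r=R.from_rotvec(s['eef_rot']);print(r.as_matrix())
Q=r.inv().apply(P-e) # tool frame
m=np.hypot(Q[:,0],Q[:,1])<.13
c=np.array(camera_info('scene')['T'])[:3,3];vd=r.inv().apply(c-e);vd=vd[:2]/np.hypot(*vd[:2]);lat=np.array([-vd[1],vd[0]]);print('view dir tool',vd)
for z in np.arange(-.34,.04,.02):
    k=m&(abs(Q[:,2]-z)<.01)
    if k.sum()>3:
        q=Q[k][:,:2];l=q@lat;f=q@vd;print('%.2f n%d lat %.3f..%.3f  near %.3f far %.3f'%(z,k.sum(),*np.percentile(l,[2,98]),*np.percentile(f,[98,2])))
# rail line from both
for n in('scene','top'):
    d=np.load(f'pics/{n}.npy');W=world(n,u[d>0],v[d>0],d[d>0])
    k=(W[:,2]>.358)&(W[:,2]<.378)&(W[:,0]>.45)&(W[:,1]>.05)&(W[:,1]<.5)&(W[:,0]<.8)
    w=W[k]
    vx,vy,x0,y0=cv2.fitLine(w[:,:2].astype(np.float32),cv2.DIST_HUBER,0,.001,.001).ravel();
    t=(w[:,:2]-[x0,y0])@[vx,vy];print(n,k.sum(),'mid',np.array([x0,y0])+np.array([vx,vy])*(t.max()+t.min())/2,np.ptp(t),'yaw of x axis',np.degrees(np.arctan2(-vx,vy)),w[:,2].max())
im,_=capture('top');save('walnut',im,(130,60,430,310),2.6)
E
```

```text
[[ 0.3549 -0.9349  0.    ]
 [-0.9349 -0.3549  0.    ]
 [-0.     -0.     -1.    ]]
view dir tool [-0.6052 -0.796 ]
-0.34 n7 lat -0.037..-0.026  near 0.124 far 0.116
-0.32 n108 lat -0.034..0.026  near 0.124 far 0.059
-0.30 n138 lat -0.023..0.058  near 0.111 far 0.022
-0.28 n80 lat -0.034..0.050  near 0.050 far 0.018
-0.26 n161 lat -0.041..0.031  near 0.039 far 0.004
-0.24 n171 lat -0.038..0.044  near 0.041 far -0.000
-0.22 n149 lat -0.039..0.037  near 0.040 far 0.007
-0.20 n144 lat -0.039..0.031  near 0.040 far 0.009
-0.18 n162 lat -0.042..0.035  near 0.043 far 0.002
-0.16 n103 lat -0.040..0.032  near 0.041 far 0.004
-0.14 n157 lat -0.041..0.032  near 0.040 far -0.002
-0.12 n133 lat -0.041..0.032  near 0.040 far 0.005
-0.10 n104 lat -0.061..0.050  near 0.050 far -0.042
-0.08 n214 lat -0.065..0.057  near 0.049 far -0.034
-0.06 n185 lat -0.065..0.058  near 0.052 far -0.044
-0.04 n126 lat -0.069..0.058  near 0.054 far -0.046
-0.02 n62 lat -0.050..0.044  near 0.042 far -0.034
0.00 n57 lat -0.050..0.044  near 0.041 far -0.040
scene 1413 mid [0.6439 0.2678] 0.4105455355188983 yaw of x axis -154.44017 0.37453295751061066
top 1306 mid [0.6411 0.2682] 0.4100588755583241 yaw of x axis -154.09755 0.3778355049524853
```

View pics/walnut.png

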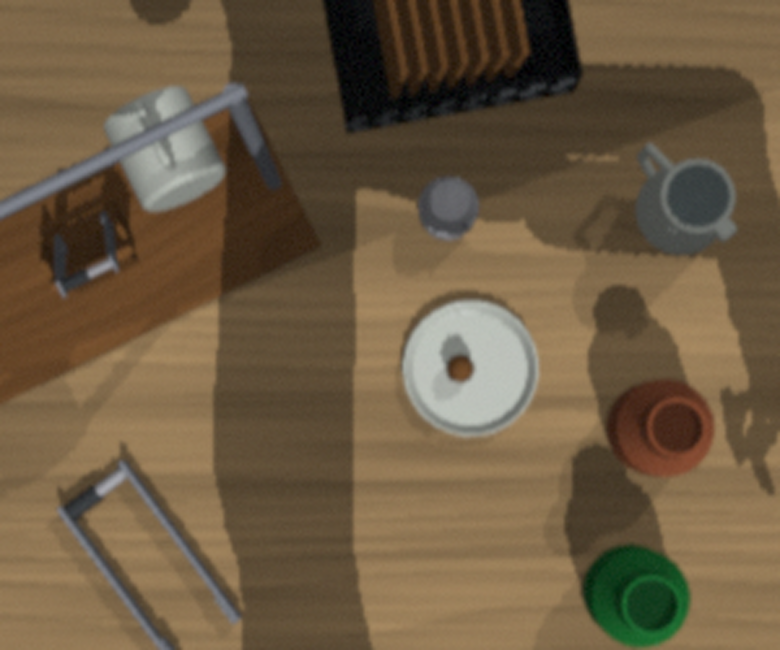

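{"fn": "apply_moves", "kwargs": {"rows": [[[14, -37, 0, 0, 85], [28, -74, 0, 0, 85], [42, -111, 0, 0, 85], [56, -148, 0, 0, 85], [70, -185, 0, 0, 85], [84, -222, 0, 0, 85], [98, -259, 0, 0, 85], [112, -296, 0, 0, 85], [126, -333, 0, 0, 85], [140, -370, 0, 0, 85]]]}}

```text
time_s: 1.88
eef_pos: [0.3185, -0.8399, 0.2413]
eef_rot: [2.578, -1.779, 0.023]
force: [-4.2, 11.1, 11.5]
grip_width: 0.0852
```

```bash
cat > st.py <<'E'
from h import *
from scipy.spatial.transform import Rotation as R
np.set_printoptions(precision=4,suppress=True)
s=state();print(s['time_s'],s['joints'],s['eef_pos'],s['force'],s['grip_width']);print(R.from_rotvec(s['eef_rot']).as_matrix())
E
python3 st.py
```

```text
1.8833 [-1.3332  1.0501  0.1865  0.0032  1.8879 -0.124 ] [ 0.3185 -0.8399  0.2413] [-4.1515 11.1082 11.5476] 0.08521289291054433
[[ 0.3547 -0.935   0.007 ]
 [-0.9348 -0.3548 -0.016 ]
 [ 0.0174 -0.0009 -0.9998]]
```

{"fn": "apply_moves", "kwargs": {"rows": [[[0, 0, 0, 0, 85], [7, -18, 0, 0, 85], [14, -37, 0, 0, 85]]]}}

```text
time_s: 2.13
eef_pos: [0.3233, -0.8529, 0.2371]
eef_rot: [2.56, -1.766, 0.069]
force: [1.3, -0.3, 1.0]
grip_width: 0.0852
```

```bash
python3 st.py
```

```text
2.1333 [-1.3326  1.055   0.187   0.0065  1.8457 -0.1228] [ 0.3233 -0.8529  0.2371] [ 1.2682 -0.2954  1.0136] 0.08519505608365552
[[ 0.3545 -0.9349  0.0188]
 [-0.9335 -0.355  -0.0508]
 [ 0.0542  0.0005 -0.9985]]
```

{"fn": "apply_moves", "kwargs": {"rows": [[[14, -37, 0, 0, 85], [28, -74, 0, 0, 85], [42, -111, 0, 0, 85], [56, -148, 0, 0, 85], [70, -185, 0, 0, 85], [70, -185, 0, 0, 85]]]}}

```text
time_s: 2.63
eef_pos: [0.3324, -0.8775, 0.1953]
eef_rot: [2.543, -1.755, 0.112]
force: [-0.5, 0.1, 0.1]
grip_width: 0.0847
```

```bash
python3 st.py
```

```text
2.6333 [-1.3307  1.1025  0.1873  0.0107  1.7646 -0.1202] [ 0.3324 -0.8775  0.1953] [-0.494   0.0629  0.0791] 0.0847212653373574
[[ 0.3535 -0.9349  0.0309]
 [-0.9313 -0.3548 -0.0821]
 [ 0.0877  0.0002 -0.9961]]
```

{"fn": "apply_moves", "kwargs": {"rows": [[[-14, 37, 20, 0, 85], [-28, 74, 40, 0, 85], [-42, 111, 60, 0, 85], [-42, 111, 60, 0, 85]]]}}

```text
time_s: 2.97
eef_pos: [0.2897, -0.764, 0.2564]
eef_rot: [2.543, -1.755, 0.111]
force: [1.4, -1.6, 1.1]
grip_width: 0.0851
```

```bash
python3 st.py
```

```text
2.9667 [-1.3493  0.7198  0.8017  0.0121  1.5338 -0.1413] [ 0.2897 -0.764   0.2564] [ 1.4214 -1.5977  1.1095] 0.0851172887965952
[[ 0.3537 -0.9349  0.0307]
 [-0.9313 -0.355  -0.0813]
 [ 0.0869  0.0002 -0.9962]]
```

{"fn": "apply_moves", "kwargs": {"rows": [[[14, -37, 10, 0, 85], [28, -74, 20, 0, 85], [42, -111, 35, 0, 85], [56, -148, 50, 0, 85], [70, -185, 70, 0, 85], [84, -222, 90, 0, 85], [98, -259, 110, 0, 85], [112, -296, 130, 0, 85], [126, -333, 150, 0, 85], [140, -370, 170, 0, 85]]]}}

```text
time_s: 3.8
eef_pos: [0.3244, -0.8565, 0.2876]
eef_rot: [2.523, -1.741, 0.16]
force: [-0.6, 0.9, -0.1]
grip_width: 0.0849
```

```bash
python3 st.py
```

```text
3.8 [-1.3356  0.9999  0.187   0.0162  1.8286 -0.1226] [ 0.3244 -0.8565  0.2876] [-0.563   0.9236 -0.0647] 0.08493109257708621
[[ 0.3521 -0.9349  0.0445]
 [-0.9273 -0.3549 -0.1186]
 [ 0.1267  0.0005 -0.9919]]
```

{"fn": "apply_moves", "kwargs": {"rows": [[[14, -37, 12, 0, 85], [28, -74, 24, 0, 85]]]}}

```text
time_s: 3.97
eef_pos: [0.3294, -0.8695, 0.2846]
eef_rot: [2.504, -1.727, 0.205]
force: [0.7, -0.4, -1.1]
grip_width: 0.085
```

{"fn": "apply_moves", "kwargs": {"rows": [[[14, -37, 12, 0, 85], [28, -74, 24, 0, 85]]]}}

```text
time_s: 4.13
eef_pos: [0.334, -0.8821, 0.2813]
eef_rot: [2.485, -1.715, 0.246]
force: [0.4, 0.4, -0.7]
grip_width: 0.085
```

{"fn": "apply_moves", "kwargs": {"rows": [[[28, -74, 24, 0, 85], [60, -160, 50, 0, 85]]]}}

```text
time_s: 4.3
eef_pos: [0.3389, -0.8952, 0.2778]
eef_rot: [2.465, -1.701, 0.288]
force: [0.5, 0.1, -0.0]
grip_width: 0.0854
```

{"fn": "apply_moves", "kwargs": {"rows": [[[60, -160, 50, 0, 85]]]}}

```text
time_s: 4.38
eef_pos: [0.3423, -0.9045, 0.2763]
eef_rot: [2.451, -1.691, 0.319]
force: [0.2, 0.8, 0.3]
grip_width: 0.0851
```

```bash
python3 st.py
```

```text
4.3833 [-1.3349  1.0222  0.1876  0.0324  1.6744 -0.1194] [ 0.3423 -0.9045  0.2763] [0.2154 0.7693 0.2907] 0.08513809542395807
[[ 0.3431 -0.9349  0.0907]
 [-0.9036 -0.3549 -0.2398]
 [ 0.2564  0.0003 -0.9666]]
```

{"fn": "apply_moves", "kwargs": {"rows": [[[-12, 33, 10, -0.12, 85], [-25, 66, 20, -0.24, 85], [-38, 100, 30, -0.36, 85], [-38, 100, 30, -0.48, 85], [-38, 100, 30, -0.6, 85], [-38, 100, 30, -0.72, 85], [-38, 100, 30, -0.84, 85], [-38, 100, 30, -0.96, 85], [-38, 100, 30, -1.08, 85], [-38, 100, 30, -1.2, 85]]]}}

```text
time_s: 5.22
eef_pos: [0.3046, -0.8042, 0.307]
eef_rot: [1.039, -2.703, 0.136]
force: [-0.6, -0.8, 1.5]
grip_width: 0.0846
```

{"fn": "apply_moves", "kwargs": {"rows": [[[0, 0, 0, -0.12, 85], [0, 0, 0, -0.24, 85], [0, 0, 0, -0.36, 85], [0, 0, 0, -0.48, 85], [0, 0, 0, -0.6, 85], [0, 0, 0, -0.72, 85], [12, -33, 0, -0.78, 85], [24, -66, 0, -0.78, 85], [38, -102, 0, -0.78, 85]]]}}

```text
time_s: 5.97
eef_pos: [0.2971, -0.805, 0.2744]
eef_rot: [-0.049, -2.892, 0.037]
force: [0.6, 0.1, 0.3]
grip_width: 0.0854
```

```bash
python3 st.py
```

```text
5.9667 [-1.254   1.0234  0.1878 -0.2651  1.9758  1.8222] [ 0.2971 -0.805   0.2744] [0.6404 0.1364 0.349 ] 0.08538317607041127
[[-0.9687  0.0304 -0.2465]
 [ 0.0367  0.9991 -0.0211]
 [ 0.2456 -0.0295 -0.9689]]
```

{"fn": "apply_moves", "kwargs": {"rows": [[[28, -74, 24, 0, 85], [60, -160, 50, 0, 85]]]}}

```text
time_s: 6.13
eef_pos: [0.2975, -0.8186, 0.2708]
eef_rot: [-0.043, -2.903, 0.084]
force: [0.2, -0.2, 0.0]
grip_width: 0.0848
```

{"fn": "apply_moves", "kwargs": {"rows": [[[28, -74, 24, 0, 85], [60, -160, 50, 0, 85]]]}}

```text
time_s: 6.3
eef_pos: [0.2978, -0.8321, 0.2689]
eef_rot: [-0.038, -2.913, 0.133]
force: [-0.8, -0.0, 0.5]
grip_width: 0.0851
```

{"fn": "apply_moves", "kwargs": {"rows": [[[28, -74, 24, 0, 85], [60, -160, 50, 0, 85]]]}}

```text
time_s: 6.47
eef_pos: [0.2984, -0.8455, 0.266]
eef_rot: [-0.033, -2.922, 0.18]
force: [-1.0, 0.4, 0.3]
grip_width: 0.0851
```

{"fn": "apply_moves", "kwargs": {"rows": [[[28, -74, 24, 0, 85], [60, -160, 50, 0, 85]]]}}

```text
time_s: 6.63
eef_pos: [0.2993, -0.8589, 0.2633]
eef_rot: [-0.027, -2.93, 0.228]
force: [0.6, 0.2, 0.3]
grip_width: 0.0847
```

{"fn": "apply_moves", "kwargs": {"rows": [[[28, -74, 24, 0, 85], [60, -160, 50, 0, 85]]]}}

```text
time_s: 6.8
eef_pos: [0.3005, -0.8724, 0.2609]
eef_rot: [-0.021, -2.938, 0.277]
force: [0.7, 0.3, -0.1]
grip_width: 0.0854
```

{"fn": "apply_moves", "kwargs": {"rows": [[[28, -74, 24, 0, 85], [60, -160, 50, 0, 85]]]}}

```text
time_s: 6.97
eef_pos: [0.302, -0.8859, 0.2589]
eef_rot: [-0.015, -2.945, 0.327]
force: [0.6, 0.0, 0.5]
grip_width: 0.0852
```

```bash
python3 st.py
```

```text
6.9667 [-1.2788  1.0445  0.1877 -0.2386  1.7428  1.8125] [ 0.302  -0.8859  0.2589] [0.613  0.0279 0.498 ] 0.08517792277348574
[[-0.984  -0.0095 -0.1779]
 [ 0.0298  0.9757 -0.217 ]
 [ 0.1756 -0.2188 -0.9598]]
```

{"fn": "apply_moves", "kwargs": {"rows": [[[0, 0, 0, -0.1, 85], [28, -74, 24, -0.17, 85], [60, -160, 50, -0.17, 85]]]}}

```text
time_s: 7.22
eef_pos: [0.2988, -0.8873, 0.2525]
eef_rot: [-0.26, -2.927, 0.351]
force: [0.3, 0.4, 0.4]
grip_width: 0.0854
```

{"fn": "apply_moves", "kwargs": {"rows": [[[28, -74, 24, 0, 85], [60, -160, 50, 0, 85]]]}}

```text
time_s: 7.38
eef_pos: [0.2999, -0.9013, 0.2516]
eef_rot: [-0.248, -2.936, 0.402]
force: [0.2, -0.6, 0.3]
grip_width: 0.0853
```

{"fn": "apply_moves", "kwargs": {"rows": [[[28, -74, 24, 0, 85], [60, -160, 50, 0, 85]]]}}

```text
time_s: 7.55
eef_pos: [0.3014, -0.9146, 0.2507]
eef_rot: [-0.243, -2.944, 0.452]
force: [0.8, -0.6, 0.2]
grip_width: 0.0848
```

{"fn": "apply_moves", "kwargs": {"rows": [[[28, -74, 24, 0, 85], [60, -160, 50, 0, 85]]]}}

```text
time_s: 7.72
eef_pos: [0.3032, -0.9278, 0.2499]
eef_rot: [-0.237, -2.951, 0.503]
force: [-0.2, 0.4, 0.4]
grip_width: 0.0849
```

{"fn": "apply_moves", "kwargs": {"rows": [[[28, -74, 24, 0, 85], [60, -160, 50, 0, 85]]]}}

```text
time_s: 7.88
eef_pos: [0.3053, -0.9409, 0.2493]
eef_rot: [-0.231, -2.958, 0.554]
force: [0.0, 1.5, -0.1]
grip_width: 0.0852
```

{"fn": "apply_moves", "kwargs": {"rows": [[[28, -74, 24, 0, 85], [60, -160, 50, 0, 85]]]}}

```text
time_s: 8.05
eef_pos: [0.3075, -0.9539, 0.249]
eef_rot: [-0.224, -2.963, 0.606]
force: [0.6, -0.5, 0.5]
grip_width: 0.085
```

```bash
python3 st.py
```

```text
8.05 [-1.2921  1.0723  0.1879 -0.2378  1.5368  1.9672] [ 0.3075 -0.9539  0.249 ] [ 0.613  -0.5253  0.5026] 0.0849905280441752
[[-0.9831  0.1225 -0.1358]
 [ 0.1659  0.9094 -0.3813]
 [ 0.0768 -0.3974 -0.9144]]
```

{"fn": "apply_moves", "kwargs": {"rows": [[[0, 0, 0, -0.1, 85], [28, -74, 24, -0.14, 85], [60, -160, 50, -0.14, 85]]]}}

```text
time_s: 8.3
eef_pos: [0.3055, -0.9554, 0.2449]
eef_rot: [-0.421, -2.924, 0.638]
force: [-0.0, -0.3, 0.2]
grip_width: 0.0847
```

{"fn": "apply_moves", "kwargs": {"rows": [[[28, -74, 24, 0, 85], [60, -160, 50, 0, 85]]]}}

```text
time_s: 8.47
eef_pos: [0.3063, -0.9691, 0.2458]
eef_rot: [-0.411, -2.931, 0.691]
force: [0.1, -1.1, 0.1]
grip_width: 0.0854
```

{"fn": "apply_moves", "kwargs": {"rows": [[[28, -74, 24, 0, 85], [60, -160, 50, 0, 85]]]}}

```text
time_s: 8.63
eef_pos: [0.3079, -0.9819, 0.2465]
eef_rot: [-0.404, -2.937, 0.742]
force: [-0.4, -0.0, 0.4]
grip_width: 0.085
```

{"fn": "apply_moves", "kwargs": {"rows": [[[28, -74, 24, 0, 85]]]}}

```text
time_s: 8.72
eef_pos: [0.31, -0.9908, 0.2478]
eef_rot: [-0.398, -2.941, 0.78]
force: [0.5, -0.3, -0.0]
grip_width: 0.0851
```

```bash
python3 st.py
```

```text
8.7167 [-1.2911  1.0906  0.1882 -0.2688  1.4167  2.1006] [ 0.31   -0.9908  0.2478] [ 0.5084 -0.3438 -0.0374] 0.08505789693908937
[[-0.9637  0.2299 -0.1359]
 [ 0.267   0.8371 -0.4774]
 [ 0.0041 -0.4963 -0.8681]]
```

{"fn": "apply_moves", "kwargs": {"rows": [[[-9, 37, 17, 0.04, 85], [-18, 74, 34, 0.08, 85], [-27, 111, 51, 0.12, 85], [-36, 148, 68, 0.16, 85], [-45, 185, 86, 0.2, 85], [-54, 222, 103, 0.24, 85], [-63, 259, 120, 0.28, 85], [-72, 296, 137, 0.32, 85], [-81, 333, 155, 0.36, 85], [-90, 370, 172, 0.4, 85]]]}}

```text
time_s: 9.55
eef_pos: [0.2262, -0.6446, 0.409]
eef_rot: [-0.2, 3.0, -0.799]
force: [-0.6, 0.0, -0.2]
grip_width: 0.085
```

{"fn": "apply_moves", "kwargs": {"rows": [[[14, 37, 0, 0.1, 85], [28, 74, 0, 0.2, 85], [42, 111, 0, 0.3, 85], [56, 148, 0, 0.4, 85], [70, 185, 0, 0.5, 85], [84, 222, 0, 0.6, 85], [98, 259, 0, 0.7, 85], [112, 296, 0, 0.8, 85], [126, 333, 0, 0.9, 85], [140, 370, 0, 1.0, 85]]]}}

```text
time_s: 10.38
eef_pos: [0.3667, -0.2748, 0.4085]
eef_rot: [-1.504, 2.357, -0.632]
force: [0.1, -0.3, -0.3]
grip_width: 0.085
```

```bash
python3 st.py
```

```text
10.3833 [-1.1315 -0.2846  1.8095  0.3439  1.2194  0.8204] [ 0.3667 -0.2748  0.4085] [ 0.0864 -0.3338 -0.3151] 0.08502320976567174
[[-0.4223 -0.7869  0.4499]
 [-0.9064  0.3646 -0.2132]
 [ 0.0037 -0.4979 -0.8672]]
```

{"fn": "apply_moves", "kwargs": {"rows": [[[14, 37, 0, 0.07, 85], [28, 74, 0, 0.14, 85], [42, 111, 0, 0.21, 85], [56, 148, -10, 0.28, 85], [70, 185, -20, 0.35, 85], [84, 222, -30, 0.42, 85], [98, 259, -40, 0.49, 85], [112, 296, -50, 0.56, 85], [126, 333, -60, 0.63, 85], [140, 370, -70, 0.7, 85]]]}}

```text
time_s: 11.22
eef_pos: [0.5066, 0.0951, 0.3383]
eef_rot: [-2.141, 1.638, -0.442]
force: [0.4, -1.2, -0.2]
grip_width: 0.0849
```

{"fn": "apply_moves", "kwargs": {"rows": [[[14, 36, -20, 0.06, 85], [28, 70, -45, 0.12, 85], [42, 103, -70, 0.19, 85], [49, 125, -95, 0.19, 85], [49, 125, -95, 0.19, 85]]]}}

```text
time_s: 11.63
eef_pos: [0.5533, 0.2211, 0.2363]
eef_rot: [-2.275, 1.423, -0.37]
force: [-2.0, 0.0, 0.4]
grip_width: 0.085
```

```bash
python3 st.py; python3 - <<'E'
from h import *
np.set_printoptions(precision=4,suppress=True)
im,d=capture('wrist');save('w1',im,s=1.2);np.save('pics/w1',d)
c=camera_info('wrist');np.savez('pics/w1c',K=c['camera_matrix'],T=c['T'])
for t in('tongs_grip','tongs_home','tongs_tip','rail','rest'):
    print(t,[(np.round(r['point'],3).tolist(),round(r['confidence'],2)) for r in spot_point('wrist',t)])
E
```

```text
11.6333 [0.095  0.1077 1.8855 0.2764 0.6846 1.0396] [0.5533 0.2211 0.2363] [-2.0135  0.0389  0.3882] 0.08504249362229456
[[ 0.4378 -0.7847  0.4388]
 [-0.8991 -0.3813  0.2151]
 [-0.0015 -0.4887 -0.8724]]
tongs_grip [([0.625, 0.257, 0.127], 0.57)]
tongs_home [([0.626, 0.26, 0.127], 0.65)]
tongs_tip []
rail []
rest [([0.624, 0.258, -0.0], 0.93)]
```

View pics/w1.png

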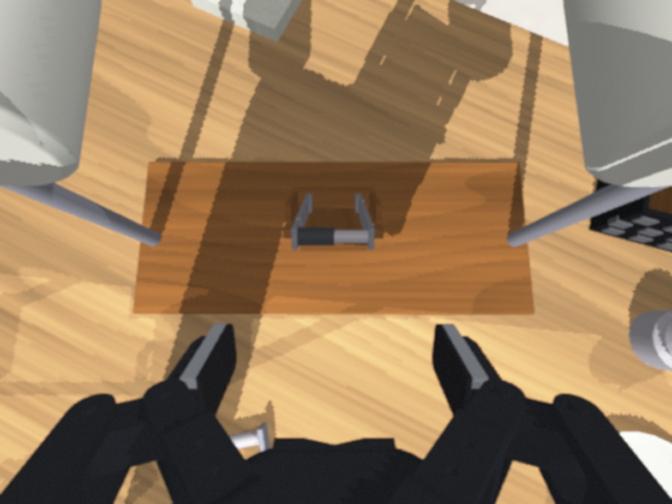

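{"fn": "apply_moves", "kwargs": {"rows": [[[12, 7, 7, 0, 85], [22, 12, -15, 0, 85], [36, 19, -43, 0, 85], [51, 26, -71, 0, 85], [62, 32, -93, 0, 85], [69, 35, -106, 0, 85], [69, 35, -106, 0, 85], [69, 35, -106, 0, 85]]]}}

```text
time_s: 12.6
eef_pos: [0.6253, 0.2519, 0.1378]
eef_rot: [-2.266, 1.424, -0.383]
force: [-0.8, -0.8, -0.1]
grip_width: 0.085
```

```bash
python3 st.py; python3 - <<'E'
from h import *
im,d=capture('wrist');save('w2',im,(120,80,480,420),1.6)
for t in('tongs_grip',):
    print(t,[(np.round(r['point'],3).tolist(),round(r['confidence'],2)) for r in spot_point('wrist',t)])
E
```

```text
12.6 [0.1452 0.3609 1.8362 0.3314 0.4645 1.0068] [0.6253 0.2519 0.1378] [-0.7696 -0.7718 -0.1015] 0.08500372704254106
[[ 0.4328 -0.7812  0.45  ]
 [-0.9015 -0.3766  0.2131]
 [ 0.003  -0.4979 -0.8672]]
tongs_grip [([0.626, 0.256, 0.129], 0.98)]
```

View pics/w2.png

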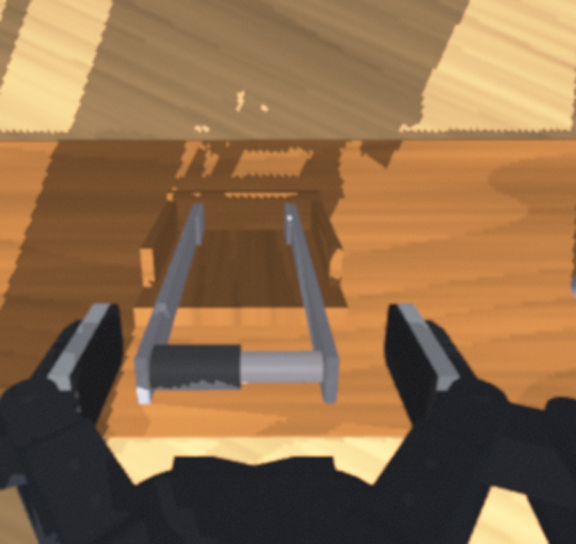

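{"fn": "apply_moves", "kwargs": {"rows": [[[-2, 3, -6, 0, 85], [-2, 3, -6, 0, 75], [-2, 3, -6, 0, 65], [-2, 3, -6, 0, 57], [-2, 3, -6, 0, 53], [-2, 3, -6, 0, 53], [-2, 3, -6, 0, 53], [-2, 3, -6, 0, 53], [-2, 3, -6, 0, 53], [-2, 3, -6, 0, 53]]]}}

```text
time_s: 13.53
eef_pos: [0.6229, 0.2562, 0.1324]
eef_rot: [-2.266, 1.422, -0.384]
force: [-6.1, -0.9, 6.8]
grip_width: 0.0527
```

```bash
python3 st.py
```

```text
13.5333 [0.1537 0.3672 1.8439 0.3356 0.4484 1.007 ] [0.6229 0.2562 0.1324] [-6.1055 -0.9404  6.8068] 0.05269912028442944
[[ 0.4342 -0.78    0.4506]
 [-0.9008 -0.3777  0.2143]
 [ 0.003  -0.4989 -0.8667]]
```

{"fn": "apply_moves", "kwargs": {"rows": [[[-4, -2, 8, 0, 53], [-11, -5, 21, 0, 53], [-20, -10, 38, 0, 53], [-31, -15, 60, 0, 53], [-43, -20, 82, 0, 53], [-55, -26, 106, 0, 53], [-65, -31, 125, 0, 53], [-65, -31, 125, 0, 53]]]}}

```text
time_s: 14.2
eef_pos: [0.5582, 0.2247, 0.2614]
eef_rot: [-2.262, 1.419, -0.39]
force: [0.2, 0.4, -0.2]
grip_width: 0.0532
```

```bash
python3 st.py; python3 - <<'E'
from h import *
im,d=capture('wrist');save('w3',im,(120,80,480,420),1.6)
for t in('tongs_grip','tongs_tip'):
    print(t,[(np.round(r['point'],3).tolist(),round(r['confidence'],2)) for r in spot_point('wrist',t)])
E
```

```text
14.2 [0.1044 0.0855 1.8505 0.2542 0.7184 1.0747] [0.5582 0.2247 0.2614] [ 0.1663  0.3554 -0.1916] 0.05315201084463601
[[ 0.4338 -0.7772  0.4559]
 [-0.901  -0.3773  0.2142]
 [ 0.0056 -0.5037 -0.8639]]
tongs_grip [([0.562, 0.222, 0.257], 0.98)]
tongs_tip []
```

View pics/w3.png

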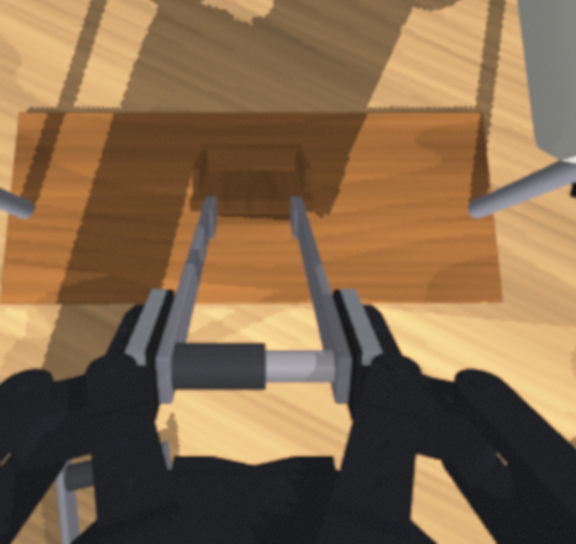

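```bash
cat > fk.py <<'E'
import numpy as np
from scipy.optimize import least_squares
from scipy.spatial.transform import Rotation as R
D=[([-1.4108,.2593,1.5361,0,1.348,-.2028],[.1951,-.5137,.2555]),([-1.3307,1.1025,.1873,.0107,1.7646,-.1202],[.3324,-.8775,.1953]),
([-1.3493,.7198,.8017,.0121,1.5338,-.1413],[.2897,-.764,.2564]),([-1.254,1.0234,.1878,-.2651,1.9758,1.8222],[.2971,-.805,.2744]),
([-1.2911,1.0906,.1882,-.2688,1.4167,2.1006],[.31,-.9908,.2478]),([-1.1315,-.2846,1.8095,.3439,1.2194,.8204],[.3667,-.2748,.4085]),
([.095,.1077,1.8855,.2764,.6846,1.0396],[.5533,.2211,.2363]),([.1537,.3672,1.8439,.3356,.4484,1.007],[.6229,.2562,.1324]),([.1044,.0855,1.8505,.2542,.7184,1.0747],[.5582,.2247,.2614])]
def fk(q,p):
    a0,lat,h,L1,e,L2,Lt=p;Z=lambda a:R.from_euler('z',a);Y=lambda a:R.from_euler('y',a)
    A=Z(q[0]);x=A.apply([a0,lat,h]);A=A*Y(q[1]);x=x+A.apply([0,0,L1]);A=A*Y(q[2])
    x=x+A.apply([e,0,L2]);A=A*Z(q[3])*Y(q[4]);x=x+A.apply([0,0,Lt]);A=A*Z(q[5]);return x,A
F=least_squares(lambda p:np.ravel([fk(q,p)[0]-x for q,x in D]),[0,.1,.35,.45,0,.4,.3]);P=F.x
lo=[-3.14,-.91,.19,-1.22,.22,-3.12];hi=[3.14,2.08,2.58,4.36,2.71,3.12]
def ik(x,Rm,q0):
    f=lambda q:np.r_[(fk(q,P)[0]-x)*10,(fk(q,P)[1].inv()*R.from_matrix(Rm)).as_rotvec()]
    s=least_squares(f,np.clip(q0,np.array(lo)+.01,np.array(hi)-.01),bounds=(lo,hi));return s.x,np.abs(s.fun).max()
if __name__=='__main__':
    np.set_printoptions(precision=3,suppress=True)
    print(P,np.abs(F.fun).max());print(fk(D[7][0],P)[1].as_matrix())
    R0=fk(D[8][0],P)[1]
    def pose(w,H,tz):
        Rz=R.from_euler('z',H-25.2,degrees=True)*R0;d=Rz.as_matrix()[:,2];return np.array([w[0],w[1],tz])-.116*d,Rz
    for n,w,tz in(('walnut',(.535,-.097),.023),('up',(.535,-.097),.15),('jar',(.469,-.297),.165)):
        for H in range(-90,95,15):
            x,Rz=pose(w,H,tz);b=min((ik(x,Rz.as_matrix(),q0) for q0 in(D[8][0],D[5][0])),key=lambda t:t[1]);print(n,H,x,b[0],'%.4f'%b[1])
E
python3 fk.py; python3 - <<'E'
from h import *
im,d=capture('wrist')
for u,v in((252,214),(306,214)):
    w=d[v-3:v+4,u-3:u+4].ravel();print(np.sort(w)[:20:5],world('wrist',u,v,np.percentile(w,20)))
E
```

```text
[-0.     0.111  0.222  0.534  0.06   0.426  0.329] 6.156701505588558e-05
[[-0.434  0.78   0.451]
 [ 0.901  0.378  0.214]
 [-0.003  0.499 -0.867]]
walnut -90 [ 0.535 -0.039  0.123] [-0.077  0.397  1.742 -0.402  1.028  3.12 ] 0.1866
walnut -75 [ 0.52  -0.041  0.123] [-0.039  0.335  1.878 -0.551  0.873  3.12 ] 0.0944
walnut -60 [ 0.506 -0.046  0.123] [-0.033  0.27   2.031 -0.738  0.685  3.12 ] 0.0022
walnut -45 [ 0.494 -0.056  0.123] [-0.132  0.189  2.149 -0.727  0.479  2.813] 0.0000
walnut -30 [ 0.484 -0.068  0.123] [-0.286  0.122  2.237 -0.426  0.292  2.176] 0.0000
walnut -15 [ 0.479 -0.082  0.123] [-0.474  0.086  2.28   0.397  0.277  0.993] 0.0000
walnut 0 [ 0.477 -0.097  0.123] [-0.65   0.095  2.27   0.762  0.457  0.272] 0.0000
walnut 15 [ 0.479 -0.112  0.123] [-0.771  0.144  2.209  0.787  0.656 -0.078] 0.0000
walnut 30 [ 0.484 -0.126  0.123] [-0.831  0.218  2.109  0.726  0.835 -0.298] 0.0000
walnut 45 [ 0.494 -0.138  0.123] [-0.842  0.301  1.983  0.643  0.995 -0.463] 0.0000
walnut 60 [ 0.506 -0.148  0.123] [-0.821  0.387  1.844  0.558  1.144 -0.603] 0.0000
walnut 75 [ 0.52  -0.153 
[... 1707 characters left out ...]
] [-1.173 -0.017  1.948  0.561  1.062  0.145] 0.0000
jar 15 [ 0.413 -0.312  0.265] [-1.21   0.08   1.846  0.564  1.216 -0.112] 0.0000
jar 30 [ 0.418 -0.326  0.265] [-1.206  0.184  1.723  0.534  1.359 -0.317] 0.0000
jar 45 [ 0.428 -0.338  0.265] [-1.175  0.287  1.587  0.486  1.495 -0.494] 0.0000
jar 60 [ 0.44  -0.348  0.265] [-1.126  0.385  1.445  0.429  1.625 -0.658] 0.0000
jar 75 [ 0.454 -0.353  0.265] [-1.065  0.475  1.306  0.363  1.747 -0.82 ] 0.0000
jar 90 [ 0.469 -0.355  0.265] [-0.997  0.554  1.175  0.289  1.856 -0.988] 0.0000
[0.22447306 0.23076862 0.23299505 0.23499453] [0.59974631 0.26821992 0.16965207]
[0.22316061 0.22767478 0.23018685 0.2329119 ] [0.61795402 0.22929601 0.17243497]
```

```bash
python3 - <<'E'
from h import *
np.set_printoptions(precision=4,suppress=True)
for n in('top','scene'):
    im,d=capture(n)
    v,u=np.mgrid[0:420,0:560];W=world(n,u,v,d)
    k=(d>0)&(np.hypot(W[...,0]-.535,W[...,1]+.105)<.05)&(W[...,2]>.0)
    b=k&(im[...,0].astype(int)-im[...,2]>40)
    print(n,b.sum(),'xyz mean',W[b].mean(0) if b.any() else None,'top pts',W[b][W[b][:,2]>.03].mean(0) if b.any() else None, W[b].max(0),W[b].min(0))
    if b.any(): print('px extent',u[b].min(),u[b].max(),v[b].min(),v[b].max())
    print([(np.round(r['point'],3).tolist(),round(r['confidence'],2)) for t in('walnut_center','jar_mouth') for r in spot_point(n,t)])
    for r in trace(n,'walnut_center'): p=r['pixels'];print(r['confidence'],p.sum(),W[p].mean(0),u[p].mean(),v[p].mean())
    # jar rim
    k=(d>0)&(np.hypot(W[...,0]-.469,W[...,1]+.297)<.04)&(abs(W[...,2]-.13)<.008)
    c,r=cv2.minEnclosingCircle(W[k][:,:2].astype(np.float32));print('rim',c,r,k.sum())
E
```

```text
top 50 xyz mean [ 0.5328 -0.0959  0.0365] top pts [ 0.5328 -0.0956  0.0368] [ 0.5424 -0.0866  0.0433] [ 0.5237 -0.1053  0.0281]
px extent 303 310 198 205
[([0.534, -0.095, 0.022], 0.6), ([0.305, -0.27, 0.131], 0.87), ([0.466, -0.299, 0.13], 0.64), ([0.62, 0.257, 0.127], 0.63)]
0.41 93 [ 0.531  -0.0945  0.0629] 306.4623655913978 201.78494623655914
rim (0.4707789123058319, -0.29302966594696045) 0.028873028233647346 138Traceback (most recent call last):
  File "<stdin>", line 8, in <module>
    return umr_maximum(a, axis, None, out, keepdims, initial, where)
ValueError: zero-size array to reduction operation maximum which has no identity
```

{"fn": "apply_moves", "kwargs": {"rows": [[[-20, -30, 0, 0, 53], [-35, -67, 0, 0, 53], [-45, -105, 0, 0, 53], [-55, -143, 0, 0, 53], [-65, -181, 0, 0, 53], [-72, -219, 0, 0, 53], [-78, -257, -15, 0, 53], [-78, -294, -30, 0, 53], [-78, -330, -50, 0, 53], [-78, -345, -61, 0, 53]]]}}

```text
time_s: 15.48
eef_pos: [0.4799, -0.125, 0.1936]
eef_rot: [-2.266, 1.428, -0.386]
force: [0.8, -0.5, -1.2]
grip_width: 0.0528
```

{"fn": "apply_moves", "kwargs": {"rows": [[[0, 0, 0, 0, 53], [0, 0, 0, 0, 53]]]}}

```text
time_s: 15.65
eef_pos: [0.4796, -0.1208, 0.194]
eef_rot: [-2.264, 1.427, -0.379]
force: [-0.1, 0.7, -0.6]
grip_width: 0.053
```

```bash
python3 st.py; python3 - <<'E'
from h import *
im,d=capture('wrist');save('w4',im,(120,80,480,420),1.6)
for t in('walnut_center','tongs_grip','tongs_tip'):
    print(t,[(np.round(r['point'],3).tolist(),round(r['confidence'],2)) for r in spot_point('wrist',t)])
E
```

```text
15.65 [-0.8163  0.068   2.0565  0.6231  0.9466 -0.046 ] [ 0.4796 -0.1208  0.194 ] [-0.1382  0.7241 -0.6355] 0.05301792616508297
[[ 0.4316 -0.7829  0.4482]
 [-0.9021 -0.3745  0.2145]
 [-0.0001 -0.4969 -0.8678]]
walnut_center [([0.533, -0.096, 0.021], 0.58)]
tongs_grip [([0.485, -0.12, 0.188], 0.91), ([0.702, -0.082, 0.001], 0.18)]
tongs_tip [([0.694, -0.324, 0.0], 0.31)]
```

View pics/w4.png

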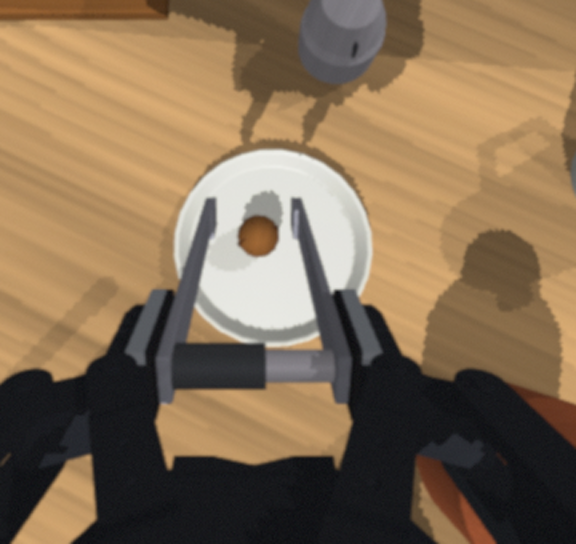

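{"fn": "apply_moves", "kwargs": {"rows": [[[1, 0, -25, 0, 53], [1, 0, -48, 0, 53], [1, 0, -62, 0, 53], [1, 0, -71, 0, 53], [1, 0, -71, 0, 53], [1, 0, -71, 0, 48], [1, 0, -71, 0, 44], [1, 0, -71, 0, 40], [1, 0, -71, 0, 40], [1, 0, -71, 0, 40]]]}}

```text
time_s: 16.68
eef_pos: [0.4814, -0.1203, 0.125]
eef_rot: [-2.267, 1.422, -0.385]
force: [-0.5, -0.9, 2.9]
grip_width: 0.0402
```

{"fn": "apply_moves", "kwargs": {"rows": [[[0, 0, 0, 0, 40], [0, 0, 0, 0, 40], [0, 0, 20, 0, 40], [0, 0, 50, 0, 40], [0, 0, 80, 0, 40], [0, 0, 80, 0, 40], [0, 0, 80, 0, 40]]]}}

```text
time_s: 17.27
eef_pos: [0.4814, -0.1209, 0.2054]
eef_rot: [-2.268, 1.422, -0.388]
force: [-0.7, 0.6, -1.4]
grip_width: 0.0402
```

```bash
python3 st.py; python3 - <<'E'
from h import *
im,d=capture('wrist');save('w5',im,(120,80,480,420),1.4)
for t in('walnut_center','tongs_grip','jar_mouth'):
    print(t,[(np.round(r['point'],3).tolist(),round(r['confidence'],2)) for r in spot_point('wrist',t)])
E
```

```text
17.2667 [-0.8127  0.0521  2.0407  0.6124  0.9659 -0.0275] [ 0.4814 -0.1209  0.2054] [-0.7209  0.6189 -1.3804] 0.040179319233807534
[[ 0.434  -0.7796  0.4515]
 [-0.9009 -0.3795  0.2108]
 [ 0.007  -0.4982 -0.867 ]]
walnut_center [([0.532, -0.094, 0.102], 0.64)]
tongs_grip [([0.49, -0.125, 0.2], 0.96)]
jar_mouth []
```

View pics/w5.png

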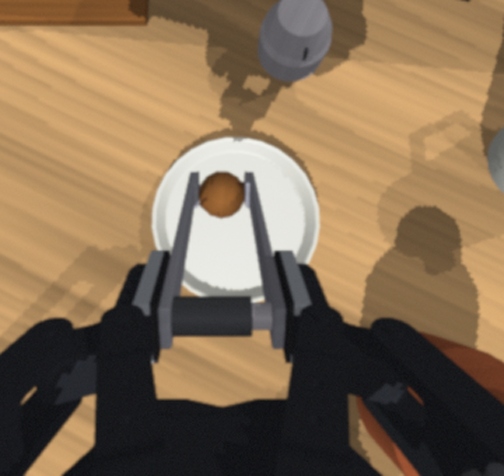

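{"fn": "apply_moves", "kwargs": {"rows": [[[0, 0, 40, 0, 40], [-10, -30, 70, 0, 40], [-20, -65, 80, 0, 40], [-32, -100, 80, 0, 40], [-44, -135, 80, 0, 40], [-55, -170, 80, 0, 40], [-64, -200, 80, 0, 40], [-64, -200, 80, 0, 40], [-64, -200, 80, 0, 40]]]}}

```text
time_s: 18.22
eef_pos: [0.4161, -0.3215, 0.2823]
eef_rot: [-2.263, 1.427, -0.38]
force: [-0.2, 0.5, -0.3]
grip_width: 0.0401
```

```bash
python3 st.py; python3 - <<'E'
from h import *
im,d=capture('wrist');save('w6',im,(120,80,480,420),1.4)
for t in('walnut_center','tongs_grip','jar_mouth'):
    print(t,[(np.round(r['point'],3).tolist(),round(r['confidence'],2)) for r in spot_point('wrist',t)])
v,u=np.mgrid[0:420,0:560];W=world('wrist',u,v,d)
k=(d>0)&(np.hypot(W[...,0]-.469,W[...,1]+.296)<.04)&(abs(W[...,2]-.13)<.007)
print('rim',cv2.minEnclosingCircle(W[k][:,:2].astype(np.float32)) if k.any() else 0,k.sum())
E
```

```text
18.2167 [-1.2062  0.1373  1.7333  0.5331  1.3521 -0.2209] [ 0.4161 -0.3215  0.2823] [-0.2059  0.5298 -0.3284] 0.04014499115231535
[[ 0.4312 -0.7827  0.4489]
 [-0.9023 -0.3736  0.2152]
 [-0.0007 -0.4978 -0.8673]]
walnut_center [([0.469, -0.296, 0.177], 0.83), ([0.535, -0.113, -0.001], 0.35)]
tongs_grip [([0.424, -0.329, 0.273], 0.84)]
jar_mouth [([0.302, -0.265, 0.131], 0.92), ([0.47, -0.295, 0.13], 0.61)]
rim ((0.47108811140060425, -0.2934340536594391), 0.02824782021343708) 394
```

View pics/w6.png

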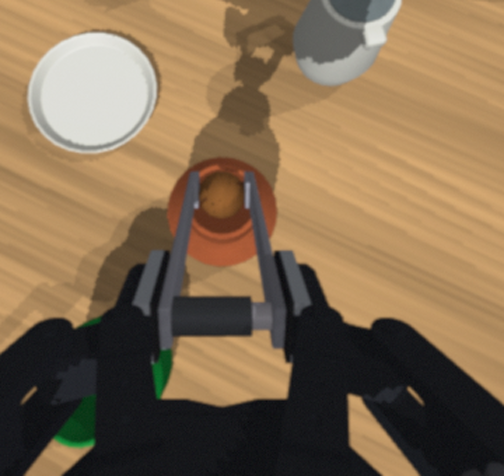

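{"fn": "apply_moves", "kwargs": {"rows": [[[2, 2, -10, 0, 40], [2, 2, -22, 0, 40], [2, 2, -23, 0, 40], [2, 2, -23, 0, 40], [2, 2, -23, 0, 47], [2, 2, -23, 0, 53], [2, 2, -23, 0, 53], [2, 2, -23, 0, 53], [2, 2, -23, 0, 53], [2, 2, 10, 0, 53]]]}}

```text
time_s: 19.25
eef_pos: [0.4173, -0.3157, 0.289]
eef_rot: [-2.262, 1.425, -0.369]
force: [-0.4, 0.4, -1.3]
grip_width: 0.0532
```

{"fn": "apply_moves", "kwargs": {"rows": [[[0, 0, 30, 0, 53], [0, 0, 60, 0, 53], [0, 0, 60, 0, 53], [0, 0, 60, 0, 53]]]}}

```text
time_s: 19.58
eef_pos: [0.4191, -0.3189, 0.3559]
eef_rot: [-2.269, 1.423, -0.388]
force: [0.6, 0.2, -1.6]
grip_width: 0.0529
```

```bash
python3 st.py; python3 - <<'E'
from h import *
im,d=capture('wrist');save('w7',im,(120,80,480,420),1.4)
for t in('walnut_center','tongs_grip','jar_mouth'):
    print(t,[(np.round(r['point'],3).tolist(),round(r['confidence'],2)) for r in spot_point('wrist',t)])
E
```

```text
19.5833 [-1.198   0.084   1.6115  0.5211  1.4939 -0.1316] [ 0.4191 -0.3189  0.3559] [ 0.6335  0.2447 -1.6471] 0.052929692041487314
[[ 0.4339 -0.7801  0.4508]
 [-0.901  -0.3798  0.2099]
 [ 0.0075 -0.4973 -0.8676]]
walnut_center [([0.464, -0.272, 0.021], 0.71)]
tongs_grip [([0.423, -0.32, 0.352], 0.77)]
jar_mouth [([0.47, -0.292, 0.13], 0.64)]
```

View pics/w7.png

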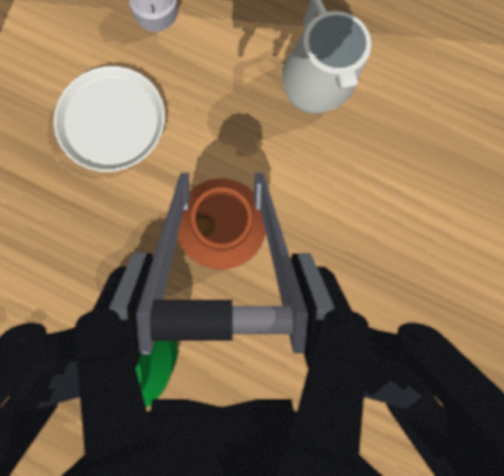

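{"fn": "apply_moves", "kwargs": {"rows": [[[8, 40, 0, 0, 53], [16, 80, 0, 0, 53], [24, 120, 0, 0, 53], [32, 160, 0, 0, 53], [40, 200, 0, 0, 53], [48, 240, 0, 0, 53], [56, 280, 0, 0, 53], [64, 320, -10, 0, 53], [72, 360, -20, 0, 53], [80, 400, -30, 0, 53]]]}}

```text
time_s: 20.62
eef_pos: [0.498, 0.0831, 0.3231]
eef_rot: [-2.266, 1.424, -0.381]
force: [1.0, -1.0, -0.1]
grip_width: 0.0527
```

{"fn": "apply_moves", "kwargs": {"rows": [[[10, 38, -10, 0, 53], [25, 75, -25, 0, 53], [40, 110, -45, 0, 53], [55, 138, -64, 0, 53], [59, 143, -64, 0, 53], [59, 143, -64, 0, 53], [59, 143, -64, 0, 53]]]}}

```text
time_s: 21.2
eef_pos: [0.5571, 0.2241, 0.2592]
eef_rot: [-2.269, 1.423, -0.38]
force: [-0.2, -1.1, -0.8]
grip_width: 0.0527
```

```bash
python3 st.py; python3 - <<'E'
from h import *
im,d=capture('wrist');save('w8',im,(120,80,480,420),1.4)
for t in('tongs_home','tongs_grip','rest'):
    print(t,[(np.round(r['point'],3).tolist(),round(r['confidence'],2)) for r in spot_point('wrist',t)])
E
```

```text
21.2 [0.1028 0.0891 1.8484 0.2535 0.7273 1.074 ] [0.5571 0.2241 0.2592] [-0.2109 -1.0639 -0.7948] 0.05271077579701949
[[ 0.4351 -0.7816  0.447 ]
 [-0.9004 -0.3789  0.2138]
 [ 0.0023 -0.4955 -0.8686]]
tongs_home [([0.628, 0.258, 0.126], 0.64)]
tongs_grip [([0.563, 0.223, 0.255], 0.74)]
rest [([0.625, 0.257, 0.001], 0.79)]
```

View pics/w8.png

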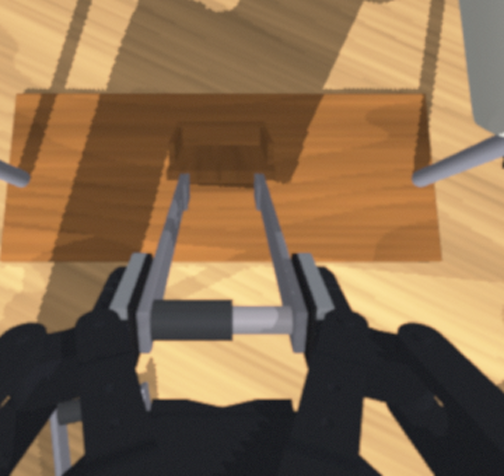

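{"fn": "apply_moves", "kwargs": {"rows": [[[16, 8, -28, 0, 53], [32, 16, -58, 0, 53], [45, 22, -83, 0, 53], [54, 26, -100, 0, 53], [61, 29, -114, 0, 53], [64, 31, -120, 0, 53], [66, 32, -124, 0, 53], [66, 32, -124, 0, 53]]]}}

```text
time_s: 22.07
eef_pos: [0.624, 0.2552, 0.1365]
eef_rot: [-2.266, 1.424, -0.383]
force: [0.3, 0.2, -1.3]
grip_width: 0.0531
```

```bash
python3 st.py
```

```text
22.0667 [0.1521 0.3627 1.8373 0.3269 0.4601 1.0163] [0.624  0.2552 0.1365] [ 0.2615  0.182  -1.3081] 0.05308674800262059
[[ 0.4329 -0.7812  0.4498]
 [-0.9014 -0.3768  0.2132]
 [ 0.0029 -0.4977 -0.8673]]
```

{"fn": "apply_moves", "kwargs": {"rows": [[[0, 1, -3, 0, 53], [0, 1, -3, 0, 53], [0, 1, -3, 0, 56], [0, 1, -3, 0, 58], [0, 1, -3, 0, 60], [0, 1, -3, 0, 63], [0, 1, -3, 0, 70], [0, 1, -3, 0, 80], [0, 1, -3, 0, 85], [0, 1, -3, 0, 85]]]}}

```text
time_s: 22.9
eef_pos: [0.6237, 0.257, 0.1333]
eef_rot: [-2.267, 1.423, -0.383]
force: [0.6, -0.7, 0.1]
grip_width: 0.0852
```

{"fn": "apply_moves", "kwargs": {"rows": [[[0, 0, 0, 0, 85], [-4, -2, 8, 0, 85], [-12, -6, 24, 0, 85], [-25, -12, 48, 0, 85], [-42, -20, 80, 0, 85], [-60, -29, 115, 0, 85], [-60, -29, 115, 0, 85], [-60, -29, 115, 0, 85]]]}}

```text
time_s: 23.57
eef_pos: [0.5642, 0.2278, 0.2524]
eef_rot: [-2.263, 1.42, -0.389]
force: [-0.7, 0.3, 0.1]
grip_width: 0.085
```

```bash
python3 st.py; python3 - <<'E'
from h import *
im,d=capture('wrist');save('w9',im,s=1.2)
for t in('tongs_home','tongs_grip'):
    print(t,[(np.round(r['point'],3).tolist(),round(r['confidence'],2)) for r in spot_point('wrist',t)])
for n in('top','scene'):
    capture(n);print(n,[(t,np.round(r['point'],3).tolist(),round(r['confidence'],2)) for t in('tongs_grip','jar_mouth','milk_jug','egg_timer') for r in spot_point(n,t)])
E
```

```text
23.5667 [0.1101 0.1073 1.8496 0.2561 0.6976 1.0752] [0.5642 0.2278 0.2524] [-0.7064  0.2615  0.1067] 0.08496454031829222
[[ 0.4335 -0.7777  0.4552]
 [-0.9011 -0.377   0.2141]
 [ 0.0051 -0.503  -0.8643]]
tongs_home [([0.626, 0.257, 0.128], 0.69)]
tongs_grip [([0.626, 0.255, 0.127], 0.56)]
top [('tongs_grip', [0.622, 0.257, 0.125], 0.71), ('tongs_grip', [0.625, 0.258, -0.0], 0.46), ('jar_mouth', [0.47, -0.299, 0.133], 0.85), ('milk_jug', [0.691, -0.326, -0.002], 0.76), ('egg_timer', [0.701, -0.089, 0.003], 0.94)]
scene [('tongs_grip', [0.402, 0.262, 0.011], 0.76), ('tongs_grip', [0.62, 0.259, 0.122], 0.74), ('tongs_grip', [0.47, -0.299, 0.129], 0.7), ('jar_mouth', [0.307, -0.272, 0.129], 0.84), ('jar_mouth', [0.469, -0.296, 0.126], 0.68), ('jar_mouth', [0.535, -0.112, 0.0], 0.55), ('milk_jug', [0.691, -0.325, 0.002], 0.89), ('egg_timer', [0.696, -0.088, 0.001], 0.76)]
```

View pics/w9.png

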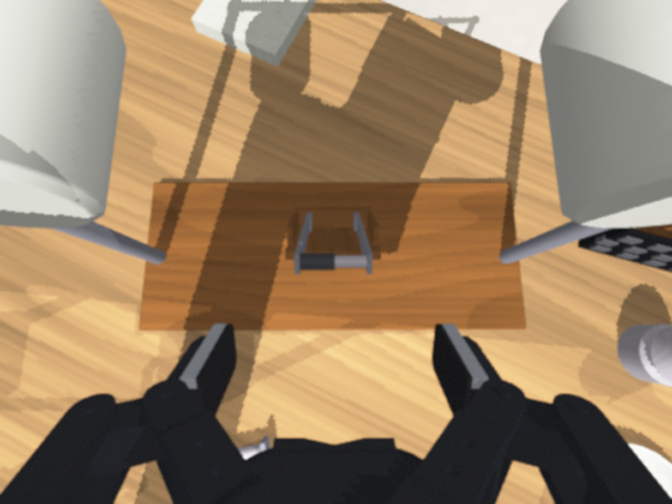

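The tongs sit in the rest as they did at the start (bridge at about (334, 262)), open and clear of the gripper. Everything else is in place, so I am handing in.

```bash
python3 -c "from cell import *; print(job_done())"
```

```text
the job is handed in; nothing more can be done
None
```

The job is finished and handed in at about 24 s of the 51 s allowed; the hand-in gave no verdict. The small tongs lifted the walnut out of the dish and dropped it into the terracotta jar. They are now back in their rest, leaning and open, with the gripper about 135 mm clear.

- **Tilting the tool:** the moves can only turn about the vertical, and a straight-down tool would have hit the rail. I tilted it by commanding poses beyond the arm's reach, which the arm met by leaning outward, until it reached 30 degrees along the tongs' lean. This held the elbow against its lower stop. Readings there went down to 0.1865 against the listed 0.19, which I took to be rounding, but I could not confirm that it stayed within range.
- **Walnut:** after the drop, the wrist camera put its centre at (0.464, -0.272, 0.021). That is about 110 mm below the mouth and 21 mm off its axis.
- **Tongs:** the grip point read (0.626, 0.255, 0.127), within a few mm of where it started. The lean was not measured; in the picture it looks the same as before.
- **Jar, jug and timer:** all were within about 5 mm of their starting estimates, which is the detector's own noise.
- **Detector errors:** late calls also gave two wrong tongs points, one on the rest and one on the jar, and one wrong jar point on the dish. I dismissed them by position. `tongs_tip` was never located correctly, so I worked it out from the tool pose.

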